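Find the tripped breaker by feel, reset it and switch it back on

TASK

The stirrer has stopped because one of the three breakers on the bench supply box has tripped. All three handles still stand at ON, towards the socket side, so feel for it with a light push towards OFF: a healthy breaker's handle holds firm, the tripped one's is loose. Push the loose handle all the way to OFF so that the breaker resets, then back until it snaps home at ON; never switch off a healthy breaker, let go of everything, and leave the things lying round the box where they are.

Things in the scene. Friction and masses are not known exactly. Their poses are not given: they have to be found in the camera images.
- supply_box: Fixed box, white top z 60, 154 x 218 mm. Origin: centre of its underside; +x to the rear (socket face, ON side), y along the row. Three like breakers 36 wide, 50 apart: raised noses 45 long in x, top z 68. Which is tripped varies, is not to be seen and not in the state; rules call its handle and latch _a, the healthy ones' _b, _c: handle 0 = ON, 0.7 rad = OFF; latch 0 = tripped, 7 mm = set.
- handle_left (a point): Top centre of the left breaker's handle as it stands at ON: 93 mm above the worktop, 14.1 mm to the rear (+x of the box) of the breaker's middle, +50 mm in y. Fixed to the box, not to the handle. Handle: grey paddle 26 wide (y), 7 thick, hinged about the box's y axis 56 mm above the worktop, tip 40 from the hinge; leans 0.36 rad to +x at ON, about as far to -x at OFF.
- handle_middle (a point): Top centre of the middle breaker's handle as it stands at ON: 93 mm above the worktop, 14.1 mm to the rear (+x of the box) of the breaker's middle, 0 in y. Fixed to the box, not to the handle. Pushed at the tip towards OFF, a healthy handle resists with 5 N within 1 mm and 9 N at 3 mm, then goes over to OFF; a loose one gives to 1 or 2 N and stays where it is left.
- handle_right (a point): Top centre of the right breaker's handle as it stands at ON: 93 mm above the worktop, 14.1 mm to the rear (+x of the box) of the breaker's middle, -50 mm in y. Fixed to the box, not to the handle. Reset: in the second half of the stroke to OFF the loose handle takes 3 to 4 N, then stops. Back to ON it moves freely, takes 9 to 14 N some 12 to 6 mm before home, and snaps in.
- multimeter: Bystander, loose: black multimeter with red and black leads, 181 x 241 x 74 mm, to the right of the box. Origin: underside.
- timer: Bystander, loose: small white timer with three buttons, 66 x 62 x 18 mm, left of the box. Origin: centre of its underside.
- screwdriver: Bystander, loose: screwdriver with yellow handle, 188 mm long (its y), 22 mm thick, lying left of the box. Origin: underside, about mid-length.

How it is judged:
By the outcome, as a careful person would: the job done as asked, in the order asked, and still so for the second after the job is handed in, with the robot touching nothing.
It also fails if it takes over 64 s, if anything falls off the work surface, if the arm or the gripper's body presses on something with over 40 N, if the wrist force passes 120 N, or if a joint passes its speed limit or range.

ROBOT

A 6-joint arm with a two-finger parallel gripper is mounted at the origin on a cart in front of the work surface, level with it; the furniture and walls round the work are solid. World frame = base frame: x ahead of the robot, y to its left, z up, the work surface at z = 0. Lengths are in m, angles in degrees, forces in N, time in s.
With the tool pointing down it reaches from about 0.35 to 0.875 m from the base axis. Payload 4.2 kg.
Tool frame: the origin (TCP) lies on the front face of the gripper's body, between the roots of the fingers; the fingertips stand finger_overhang ahead of it and the grasp point (between the pads) lies 51 mm ahead of it (finger_overhang is the distance from the TCP to the fingertips, in m); z points along the fingers, y is the line along which they close (so a half turn about z gives the same grasp; the last joint's range is limited). The gripper opens to 87 mm and grips with 3 to 60 N. Pads are 19 mm wide; open, the fingers measure 117 mm over their backs; the gripper's body (75 mm by 190 mm) begins 51 mm behind the grasp point.
Start: joints at [82.311, 22.042, 0.453, 0, -68.411, -14.817], TCP at [0.239, 0.577, 0.292] pointing down, gripper open.
Joint ranges: [-179.83, 179.83], [-69.29, 118.12], [-61.27, 80.66], [-181.25, 117.63], [-171.15, -9.14], [-177.46, 177.46]. Speed limits (degrees/s): [159.86, 159.86, 180, 180, 180, 180].

INTERFACE

Orientations are given as a 3x3 rotation matrix whose columns are the frame's x, y, z axes.
In Python, from station import sense, capture, camera_model, finish_job, finger_overhang gives the robot as it stands. The module is installed in compiled form; this text tells all that it offers.
- The arm moves only by the tool jog_arm, never from a script. Its argument "rows" is a list that holds one entry, the list of rows, each a list of 4 numbers: the shift along the tool's x, y, z in m, then the turn about the tool's z in rad. A call has 1 to 20 rows; each row shifts and turns the commanded pose from where the row before left it, along the tool's axes as they then stand; what a row does not reach is not made up. A row lasts 1/8 s, in which the tool goes at most 62.5 mm and 10.7 degrees, less where a joint would pass 70% of its speed; a pose out of reach is approached as far as the arm can. A call is refused whole if a number of a shift passes 0.0625 or a number of a turn 0.188, either way. A call with a gripper value outside its range is refused whole. "claw" is the opening, from 0 (shut) to 1 (fully open), set as the call begins (left out, the last holds). The fingers move at their own pace and stop on an object; the grip force is fixed at half the most. Time passes only in rows, so rows that do not move let the fingers close. It gives the time, the measured TCP pose, the force, the opening and the grip force at its end, in the units of the state.
- sense(): the state, without advancing time (a new reading comes with each control period).
- capture(name): name is "scene" or "side" or "wrist"; returns the picture (480x640x3 uint8, red, green, blue); there is no depth.
- camera_model(name): a dict with "fovy" (degrees; the focal length in pixels is half the picture's height over the tangent of half this angle, whatever the lens; pixels are square), "cx", "cy" (the principal point, pixels), "k1" (the pictures are not rectified: a ray, as slopes to the right and down, at radius r is drawn at 1 + k1 r^2 times it, then the intrinsics apply), "eye" and "rotation" of the camera in the world. Camera axes: x right, y down, z forward; pixel columns grow to the right and rows downward; lengths in m; the calibration is good to about 2 mm. A picture is of the moment at which its call begins: read the wrist's pose just before it. camera_model takes no time and is no camera call; for the wrist camera it gives the pose at the moment of the call.
- finish_job(): hands the job in; it is judged then, once.
The state is a dict: "time_s": time; "joints": joint angles; "joint_velocities": joint speeds; "effort": joint torques, N m; "tcp_pos": TCP position; "ee_rot": TCP orientation; "wrist_force": force on the tool from outside, world axes, zero at the start; "moment": the same for the moment, N m; "gripper_width": opening from 0.0 (shut) to 1.0 (fully open); "gripper_force": force on a finger pad.
Only numpy, scipy, OpenCV 4.12 (cv2) and the standard library are available. Lean on these libraries where they do the work, as an engineer would, in place of code of your own. Each camera call takes 0.05 s, during which the arm holds its last target. There are 200 camera calls.

## Working session

There is one attempt and no reset: what is moved stays moved. The work goes in short steps, Python scripts to look and compute and a tool call to move; the robot and the scene stay as the last step left them, time stands still between calls to the robot, and variables do not carry over. Pictures are saved under pics/ and viewed, at most 10 in all, crops included, and the job is handed in when it is done.

Besides the shell and the picture viewer there is one more tool, called after "Emit:" as name([rows], argument=value, ...), one row to a line, values as JSON. jog_arm: Moves the arm, as the interface text tells. Its arguments: {"type":"object","properties":{"rows":{"type":"array"},"claw":{"type":"number"}},"required":["rows"]}

```bash
mkdir -p pics
python3 - <<'E'
from station import *
import cv2
print(finger_overhang if not callable(finger_overhang) else finger_overhang())
s=sense();print({k:s[k] for k in('time_s','tcp_pos','ee_rot','wrist_force','gripper_width')})
for n in('scene','side','wrist'):
    m=camera_model(n);print(n,m)
    cv2.imwrite(f'pics/{n}0.png',capture(n)[:,:,::-1])
E
```

```text
0.0697
{'time_s': 0.0, 'tcp_pos': array([0.23903673, 0.57699569, 0.29113781]), 'ee_rot': array([[ 9.23785031e-01, -3.82910782e-01, -7.41088378e-04],
       [-3.82911484e-01, -9.23782718e-01, -2.07029709e-03],
       [ 1.08134443e-04,  2.19628072e-03, -9.99997582e-01]]), 'wrist_force': array([ 0.22293714,  0.45900214, -0.9738448 ]), 'gripper_width': 0.9953522008209226}
scene {'fovy': 43.70392742959329, 'cx': 318.4831127382259, 'cy': 239.55231191500812, 'k1': 0.03113853979417359, 'eye': array([-0.14064387, -0.65884165,  1.19388157]), 'rotation': array([[ 0.72363112, -0.53361081,  0.43774136],
       [-0.69016425, -0.5543084 ,  0.46520479],
       [-0.0055946 , -0.6387501 , -0.76939392]])}
side {'fovy': 56.959076094394405, 'cx': 325.5798914228135, 'cy': 244.58385096755748, 'k1': -0.0530542412815278, 'eye': array([ 0.55257429, -0.98636209,  0.61023368]), 'rotation': array([[ 0.99963539, -0.0110185 , -0.02465107],
       [ 0.01695393, -0.45442469,  0.89062381],
       [-0.02101539, -0.89071701, -0.4540722 ]])}
wrist {'fovy': 68.95594545056998, 'cx': 316.19486990706014, 'cy': 241.3110471430874, 'k1': -0.06725586615653367, 'eye': array([0.31308252, 0.54617847, 0.38324579]), 'rotation': array([[-0.38359661, -0.88414391, -0.26672681],
       [-0.92349988,  0.3676466 ,  0.10947125],
       [ 0.00127287,  0.28831498, -0.95753478]])}
```

View pics/scene0.png

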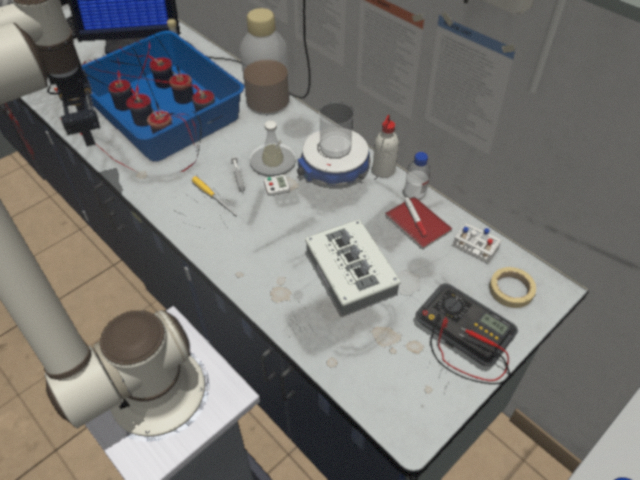

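View pics/side0.png

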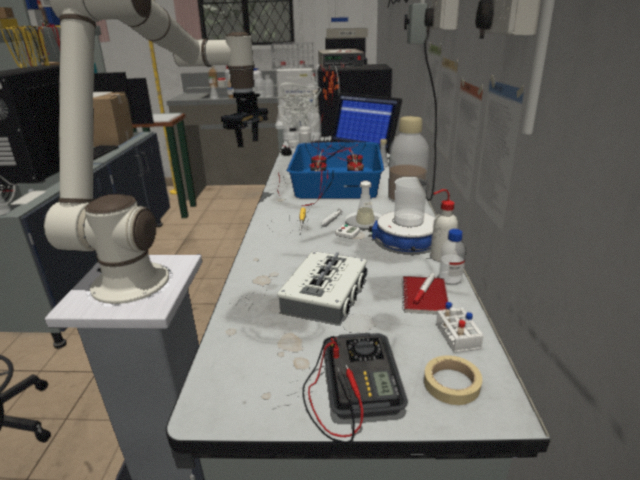

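The scene view shows the white box top at about (350,262), with corners near (307,238), (353,222), (397,285) and (340,305). The side view shows its socket face to the right (+x), with the box at (325,285).

```bash
cat > h.py <<'E'
import numpy as np, cv2
from station import *
def ray(m,px):
    f=240/np.tan(np.radians(m['fovy']/2))
    d=(np.atleast_2d(px)-[m['cx'],m['cy']])/f
    u=d.copy()
    for _ in range(20): u=d/(1+m['k1']*(u**2).sum(1,keepdims=True))
    return np.c_[u,np.ones(len(u))]@np.array(m['rotation']).T
def onplane(m,px,z):
    r=ray(m,px); e=np.array(m['eye']); return e+r*((z-e[2])/r[:,2])[:,None]
def proj(m,P):
    f=240/np.tan(np.radians(m['fovy']/2))
    c=(np.atleast_2d(P)-m['eye'])@np.array(m['rotation']); u=c[:,:2]/c[:,2:]
    return u*(1+m['k1']*(u**2).sum(1,keepdims=True))*f+[m['cx'],m['cy']]
E
python3 - <<'E'
from h import *
for n,roi in(('scene',(290,205,115,115)),('side',(270,240,110,90))):
    im=cv2.imread(f'pics/{n}0.png'); m=camera_model(n)
    x,y,w,h=roi; g=im[y:y+h,x:x+w].min(2)
    t,_=cv2.threshold(g,0,255,cv2.THRESH_OTSU)
    print(n,t,np.percentile(g,[5,25,50,75,95]))
    for th in (t,185,200,210):
        k=cv2.morphologyEx((g>th).astype(np.uint8),cv2.MORPH_OPEN,np.ones((3,3)))
        c,_=cv2.findContours(k,cv2.RETR_EXTERNAL,cv2.CHAIN_APPROX_NONE)
        c=max(c,key=cv2.contourArea)[:,0]+[x,y]
        W=onplane(m,cv2.convexHull(c.astype(np.int32))[:,0].astype(float),.06)[:,:2]
        print(th,cv2.minAreaRect((W*1000).astype(np.float32)))
a=cv2.imread('pics/scene0.png')[205:320,290:405];b=cv2.imread('pics/side0.png')[235:335,265:380]
cv2.imwrite('pics/c0.png',np.hstack([cv2.resize(a,(400,400),interpolation=2),cv2.resize(b,(400,400),interpolation=2)]))
E
```

```text
scene 139.0 [ 73. 145. 175. 186. 208.]
139.0 ((515.0947265625, -61.46726989746094), (345.1662292480469, 285.5695495605469), 46.18092727661133)
185 ((521.7410888671875, -69.30064392089844), (215.9337615966797, 149.4657440185547), 70.70848083496094)
200 ((473.86126708984375, -56.40991973876953), (211.83883666992188, 68.970703125), 78.69257354736328)Traceback (most recent call last):
  File "<stdin>", line 10, in <module>
ValueError: max() iterable argument is empty
```

Emit:
jog_arm([
  [[0.039,0.0375,0,0],[0.039,0.0375,0,0],[0.039,0.0375,0,0],[0.039,0.0375,0,0],[0.039,0.0375,0,0],[0.039,0.0375,0,0],[0.039,0.0375,0,0],[0.039,0.0375,0,0],[0.039,0.0375,0,0],[0.039,0.0375,0,0],[0.039,0.0375,0,0],[0.039,0.0375,0,0],[0.039,0.0375,0,0]],
])

```text
time_s: 1.78
tcp_pos: [0.5214, -0.0688, 0.2921]
ee_rot: [[0.924, -0.383, -0.0], [-0.383, -0.924, 0.0], [-0.0, -0.0, -1.0]]
wrist_force: [0.6, 0.8, 1.7]
gripper_width: 0.998
gripper_force: 0.0
```

Emit:
jog_arm([
  [[0,0,0,0.187],[0,0,0,0.187],[0,0,0,0.187],[0,0,0,0.187],[0,0,0,0.187],[0,0,0,0.187],[0,0,0,0.187],[0,0,0,0.187],[0,0,0,0.02],[0,0,0,0],[0,0,0,0]],
], claw=0.45)

```text
time_s: 3.15
tcp_pos: [0.521, -0.0671, 0.2922]
ee_rot: [[-0.33, -0.944, -0.0], [-0.944, 0.33, -0.0], [0.0, 0.0, -1.0]]
wrist_force: [-0.3, 0.4, -0.8]
gripper_width: 0.451
gripper_force: 0.0
```

Run:
```python
from h import *
s=sense();print({k:s[k] for k in('time_s','tcp_pos','ee_rot','wrist_force','gripper_width','joints')})
m=camera_model('wrist'); import json
json.dump({k:np.array(v).tolist() for k,v in m.items()},open('w1.json','w'))
cv2.imwrite('pics/wrist1.png',capture('wrist')[:,:,::-1]); print(m['eye'])
```

```text
{'time_s': 3.15, 'tcp_pos': array([ 0.52096162, -0.06705504,  0.2922078 ]), 'ee_rot': array([[-3.30267120e-01, -9.43887507e-01, -6.77683878e-05],
       [-9.43887508e-01,  3.30267121e-01, -1.04095189e-05],
       [ 3.22070852e-05,  6.05278128e-05, -9.99999998e-01]]), 'wrist_force': array([-0.29924925,  0.39577034, -0.79563001]), 'gripper_width': 0.45104053929786025, 'joints': array([ 1.03773905e+01,  1.23257256e+01, -1.34634672e+01, -1.25223103e-04,
       -6.42147339e+01, -2.96623254e+01])}
[ 0.49557761 -0.14252293  0.38416889]
```

View pics/wrist1.png

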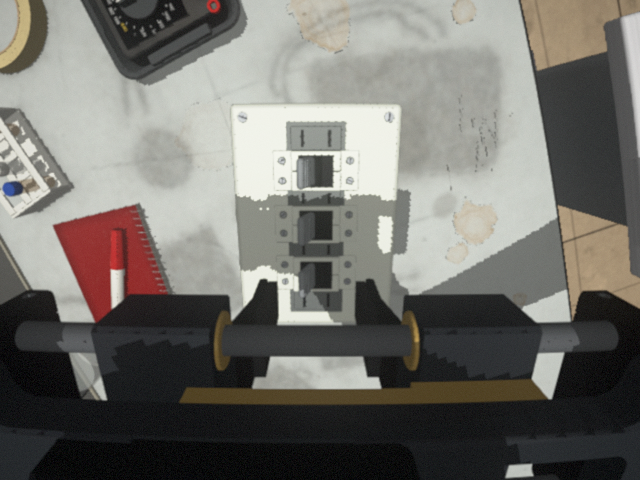

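The wrist view shows the box top with its right-hand corners at (233,104) and (401,104), its left edge running down to about (243,300), and the three handles at about (302,172), (306,225) and (309,275). Rear is to the image left and −y is up.

Run:
```python
from h import *; import json
m={k:np.array(v) for k,v in json.load(open('w1.json')).items()}
im=cv2.imread('pics/wrist1.png'); g=cv2.GaussianBlur(im,(3,3),0).min(2).astype(float)
def edge(prof,a): d=np.abs(np.diff(prof)); i=d.argmax(); return a+i+.5,d[i]
L=[];R=[];T=[]
for y in range(115,190,5):
    e,s=edge(g[y,222:248],222);L.append((e,y)); e,s=edge(g[y,388:410],388);R.append((e,y))
for x in range(240,396,8):
    e,s=edge(g[95:115,x],95);T.append((x,e))
fit=lambda P:cv2.fitLine(onplane(m,np.array(P,float),.06)[:,:2].astype(np.float32),cv2.DIST_HUBER,0,.01,.01).ravel()
l,r,t=map(fit,(L,R,T))
ang=lambda v:np.degrees(np.arctan2(v[1],v[0]))
print('angles',ang(l),ang(r),ang(t))
def X(a,b): s=np.linalg.solve(np.c_[a[:2],-b[:2]],b[2:]-a[2:]); return a[2:]+s[0]*a[:2]
A,B=X(l,t),X(r,t); print('rear-right',A,'front-right',B,'len',np.linalg.norm(A-B))
ex=(A-B)/np.linalg.norm(A-B); ey=np.array([-ex[1],ex[0]])
O=(A+B)/2+.109*ey
print('yaw',ang(ex),'O',O)
for n,y in(('left',.05),('mid',0),('right',-.05)):
    h=O+.0141*ex+y*ey; p=O+y*ey
    print(n,'handle',h,'px',proj(m,[[*h,.093]])[0],'breaker mid',p,'scene px',proj(camera_model('scene'),[[*h,.093]])[0],'side',proj(camera_model('side'),[[*h,.093]])[0])
    for q in ((.0225,.018),(-.0225,.018),(-.0225,-.018),(.0225,-.018)):
        w=p+q[0]*ex+q[1]*ey; print('   nose',proj(m,[[*w,.068]])[0].round(1))
cv2.imwrite('pics/w1c.png',cv2.resize(im[95:315,225:415],None,fx=3,fy=2.7,interpolation=2)[:600])
```

```text
angles 70.6072 70.57155 -19.188324
rear-right [ 0.5567697  -0.19287297] front-right [ 0.41629955 -0.14398816] len 0.1487333
yaw -19.188328 O [ 0.52236015 -0.06548624]
left handle [ 0.5521105  -0.02289838] px [300.86952334 287.53676186] breaker mid [ 0.53879386 -0.01826408] scene px [346.85554694 231.69616235] side [336.40328269 253.84955753]
   nose [293.7 293.7]
   nose [339.1 293.6]
   nose [339.8 259.4]
   nose [292.9 259.6]
mid handle [ 0.5356768  -0.07012055] px [299.98233047 234.4671998 ] breaker mid [ 0.52236015 -0.06548624] scene px [356.18470116 246.29546852] side [329.58243137 263.32169666]
   nose [292.6 245.7]
   nose [340.  245.5]
   nose [340.7 208.2]
   nose [291.7 208.3]
right handle [ 0.51924306 -0.11734272] px [299.06559641 176.17162457] breaker mid [ 0.50592643 -0.11270841] scene px [365.90959353 261.51117003] side [322.19977279 273.57199572]
   nose [291.4 193.2]
   nose [340.9 193. ]
   nose [341.6 152.5]
   nose [290.6 152.6]
```

View pics/w1c.png

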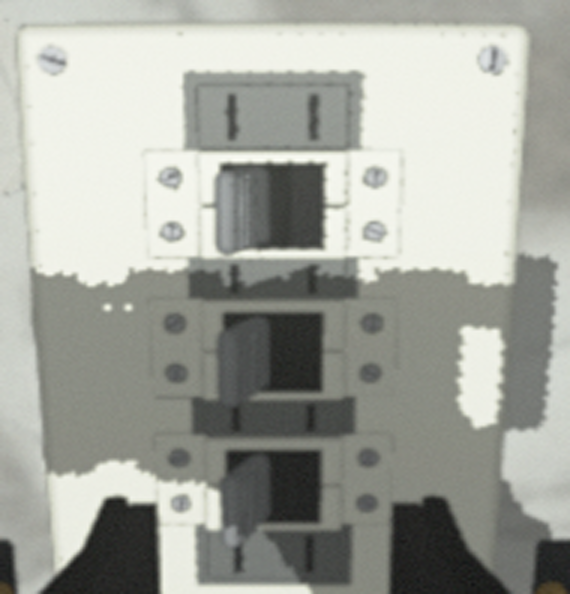

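Nose edges predicted from the box fit agree with the picture to about 2 mm, and the tool is aligned with the box and centred over the middle breaker. I lower the fingers either side of the middle handle.

Emit:
jog_arm([
  [[0,-0.012,0,0],[0,0,0.05,0],[0,0,0.05,0],[0,0,0.03,0],[0,0,0.01,0],[0,0,0,0],[0,0,0,0]],
])

```text
time_s: 4.08
tcp_pos: [0.5335, -0.071, 0.1537]
ee_rot: [[-0.331, -0.944, 0.003], [-0.944, 0.331, 0.0], [-0.001, -0.003, -1.0]]
wrist_force: [-0.1, -0.2, 0.5]
gripper_width: 0.453
gripper_force: 0.0
```

Emit:
jog_arm([
  [[0,0.005,0,0],[0,0.005,0,0],[0,0,0,0],[0,0,0,0]],
])

```text
time_s: 4.58
tcp_pos: [0.5229, -0.0676, 0.1525]
ee_rot: [[-0.331, -0.944, 0.001], [-0.944, 0.331, 0.0], [-0.0, -0.001, -1.0]]
wrist_force: [-0.1, -0.3, 0.1]
gripper_width: 0.45
gripper_force: 0.0
```

Emit:
jog_arm([
  [[0,0.0015,0,0],[0,0,0,0]],
])

```text
time_s: 4.82
tcp_pos: [0.5214, -0.0672, 0.1522]
ee_rot: [[-0.332, -0.943, -0.0], [-0.943, 0.332, -0.0], [0.0, 0.0, -1.0]]
wrist_force: [-0.6, 0.4, 0.2]
gripper_width: 0.451
gripper_force: 0.0
```

Emit:
jog_arm([
  [[0,0.001,0,0],[0,0,0,0]],
])

```text
time_s: 5.08
tcp_pos: [0.5204, -0.0669, 0.1522]
ee_rot: [[-0.332, -0.943, -0.0], [-0.943, 0.332, -0.0], [0.0, 0.0, -1.0]]
wrist_force: [-0.0, -0.3, 1.4]
gripper_width: 0.453
gripper_force: 0.0
```

Emit:
jog_arm([
  [[0,0.001,0,0],[0,0,0,0]],
])

```text
time_s: 5.32
tcp_pos: [0.5195, -0.0665, 0.1523]
ee_rot: [[-0.332, -0.943, -0.0], [-0.943, 0.332, -0.0], [0.0, 0.0, -1.0]]
wrist_force: [0.4, -0.3, 0.7]
gripper_width: 0.451
gripper_force: 0.0
```

Emit:
jog_arm([
  [[0,0.001,0,0],[0,0,0,0]],
])

```text
time_s: 5.58
tcp_pos: [0.5186, -0.0662, 0.1523]
ee_rot: [[-0.332, -0.943, 0.0], [-0.943, 0.332, 0.0], [-0.0, -0.0, -1.0]]
wrist_force: [-0.8, -1.2, -0.7]
gripper_width: 0.452
gripper_force: 0.0
```

Emit:
jog_arm([
  [[0,0.0005,0,0],[0,0,0,0]],
])

```text
time_s: 5.82
tcp_pos: [0.5183, -0.0661, 0.1523]
ee_rot: [[-0.332, -0.943, 0.0], [-0.943, 0.332, -0.0], [-0.0, -0.0, -1.0]]
wrist_force: [0.3, -0.4, -0.3]
gripper_width: 0.455
gripper_force: 0.3
```

Emit:
jog_arm([
  [[0,0.0005,0,0],[0,0,0,0]],
])

```text
time_s: 6.08
tcp_pos: [0.5179, -0.0659, 0.1524]
ee_rot: [[-0.332, -0.943, 0.001], [-0.943, 0.332, -0.0], [-0.0, -0.001, -1.0]]
wrist_force: [0.4, -0.1, 0.2]
gripper_width: 0.453
gripper_force: 0.5
```

Emit:
jog_arm([
  [[0,0.0005,0,0],[0,0,0,0]],
])

```text
time_s: 6.32
tcp_pos: [0.5176, -0.0658, 0.1525]
ee_rot: [[-0.331, -0.943, 0.001], [-0.943, 0.331, -0.0], [-0.0, -0.001, -1.0]]
wrist_force: [2.1, -2.1, 0.5]
gripper_width: 0.452
gripper_force: 0.9
```

Emit:
jog_arm([
  [[0,0.0005,0,0],[0,0,0,0]],
])

```text
time_s: 6.58
tcp_pos: [0.5173, -0.0656, 0.1526]
ee_rot: [[-0.331, -0.943, 0.002], [-0.943, 0.331, -0.0], [-0.0, -0.002, -1.0]]
wrist_force: [2.5, -1.4, 1.3]
gripper_width: 0.453
gripper_force: 1.5
```

Emit:
jog_arm([
  [[0,0.0005,0,0],[0,0,0,0]],
])

```text
time_s: 6.82
tcp_pos: [0.517, -0.0655, 0.1527]
ee_rot: [[-0.331, -0.944, 0.002], [-0.944, 0.331, -0.0], [-0.0, -0.002, -1.0]]
wrist_force: [3.0, -3.1, 2.0]
gripper_width: 0.45
gripper_force: 2.2
```

Emit:
jog_arm([
  [[0,0.0005,0,0],[0,0,0,0]],
])

```text
time_s: 7.08
tcp_pos: [0.5167, -0.0654, 0.1528]
ee_rot: [[-0.331, -0.944, 0.002], [-0.944, 0.331, -0.0], [-0.001, -0.002, -1.0]]
wrist_force: [4.2, -2.9, 1.7]
gripper_width: 0.449
gripper_force: 2.6
```

Middle handle holds firm (4.9 N within about 1.5 mm), so it is healthy. On to the right one.

Emit:
jog_arm([
  [[0,-0.007,0,0],[0,-0.0065,0,0],[0,0,-0.03,0],[0.025,0,0,0],[0.025,0,0,0],[0,0,0.03,0],[0,0.005,0,0],[0,0.003,0,0],[0,0,0,0],[0,0,0,0]],
])

```text
time_s: 8.32
tcp_pos: [0.5049, -0.1139, 0.153]
ee_rot: [[-0.331, -0.944, 0.002], [-0.944, 0.331, 0.0], [-0.001, -0.001, -1.0]]
wrist_force: [0.3, -0.1, 0.7]
gripper_width: 0.448
gripper_force: 0.0
```

Emit:
jog_arm([
  [[0,0.001,0,0],[0,0,0,0]],
])

```text
time_s: 8.57
tcp_pos: [0.5035, -0.1138, 0.1524]
ee_rot: [[-0.332, -0.943, 0.0], [-0.943, 0.332, 0.0], [-0.0, -0.0, -1.0]]
wrist_force: [-0.6, 0.0, 0.1]
gripper_width: 0.452
gripper_force: 0.0
```

Emit:
jog_arm([
  [[0,0.001,0,0],[0,0,0,0]],
])

```text
time_s: 8.82
tcp_pos: [0.5024, -0.1135, 0.1522]
ee_rot: [[-0.332, -0.943, -0.0], [-0.943, 0.332, 0.0], [0.0, 0.0, -1.0]]
wrist_force: [0.3, 0.2, -0.2]
gripper_width: 0.449
gripper_force: 0.0
```

Emit:
jog_arm([
  [[0,0.001,0,0],[0,0,0,0]],
])

```text
time_s: 9.07
tcp_pos: [0.5017, -0.1133, 0.1523]
ee_rot: [[-0.331, -0.943, 0.0], [-0.943, 0.331, -0.0], [-0.0, -0.0, -1.0]]
wrist_force: [0.5, -0.4, 0.1]
gripper_width: 0.451
gripper_force: 0.3
```

Emit:
jog_arm([
  [[0,0.001,0,0],[0,0,0,0]],
])

```text
time_s: 9.32
tcp_pos: [0.5009, -0.1129, 0.1525]
ee_rot: [[-0.331, -0.943, 0.001], [-0.943, 0.331, -0.0], [-0.0, -0.001, -1.0]]
wrist_force: [0.9, -0.5, -0.3]
gripper_width: 0.447
gripper_force: 0.5
```

Emit:
jog_arm([
  [[0,0.0005,0,0],[0,0,0,0]],
])

```text
time_s: 9.57
tcp_pos: [0.5002, -0.1127, 0.1523]
ee_rot: [[-0.332, -0.943, 0.0], [-0.943, 0.332, 0.0], [-0.0, -0.0, -1.0]]
wrist_force: [0.3, -0.3, 1.4]
gripper_width: 0.449
gripper_force: 0.5
```

Emit:
jog_arm([
  [[0,0.0005,0,0],[0,0,0,0]],
])

```text
time_s: 9.82
tcp_pos: [0.4996, -0.1125, 0.1522]
ee_rot: [[-0.332, -0.943, -0.0], [-0.943, 0.332, 0.0], [-0.0, 0.0, -1.0]]
wrist_force: [0.3, -0.9, 0.2]
gripper_width: 0.449
gripper_force: 0.4
```

Emit:
jog_arm([
  [[0,0.001,0,0],[0,0,0,0]],
])

```text
time_s: 10.07
tcp_pos: [0.4986, -0.1122, 0.1522]
ee_rot: [[-0.332, -0.943, -0.0], [-0.943, 0.332, 0.0], [0.0, 0.0, -1.0]]
wrist_force: [0.3, 0.2, 0.2]
gripper_width: 0.452
gripper_force: 0.3
```

Emit:
jog_arm([
  [[0,0.001,0,0],[0,0,0,0]],
])

```text
time_s: 10.32
tcp_pos: [0.4976, -0.1119, 0.1522]
ee_rot: [[-0.332, -0.943, -0.0], [-0.943, 0.332, 0.0], [0.0, 0.0, -1.0]]
wrist_force: [-0.0, -0.8, 0.4]
gripper_width: 0.45
gripper_force: 0.3
```

Emit:
jog_arm([
  [[0,0.001,0,0],[0,0,0,0]],
])

```text
time_s: 10.58
tcp_pos: [0.4967, -0.1115, 0.1522]
ee_rot: [[-0.332, -0.943, -0.0], [-0.943, 0.332, 0.0], [0.0, 0.0, -1.0]]
wrist_force: [0.8, 0.6, -0.2]
gripper_width: 0.45
gripper_force: 0.3
```

Right handle gives 5 mm at about 0.5 N: it is the loose one. Push on to OFF.

Emit:
jog_arm([
  [[0,0.003,0,0],[0,0.003,0,0],[0,0.003,0,0],[0,0,0,0]],
])

```text
time_s: 11.08
tcp_pos: [0.4882, -0.1086, 0.1523]
ee_rot: [[-0.331, -0.943, 0.0], [-0.943, 0.331, -0.0], [0.0, -0.0, -1.0]]
wrist_force: [0.4, -0.5, 0.4]
gripper_width: 0.448
gripper_force: 0.5
```

Emit:
jog_arm([
  [[0,0.002,0,0],[0,0.002,0,0],[0,0,0,0]],
])

```text
time_s: 11.45
tcp_pos: [0.4848, -0.1073, 0.1524]
ee_rot: [[-0.332, -0.943, 0.001], [-0.943, 0.332, -0.0], [-0.0, -0.001, -1.0]]
wrist_force: [3.4, -2.6, -0.6]
gripper_width: 0.453
gripper_force: 1.7
```

Emit:
jog_arm([
  [[0,0.0015,0,0],[0,0.0015,0,0],[0,0,0,0]],
])

```text
time_s: 11.82
tcp_pos: [0.4817, -0.1061, 0.1523]
ee_rot: [[-0.332, -0.943, 0.0], [-0.943, 0.332, 0.0], [-0.0, 0.0, -1.0]]
wrist_force: [4.1, -1.6, -1.2]
gripper_width: 0.452
gripper_force: 1.5
```

Emit:
jog_arm([
  [[0,0.001,0,0],[0,0.001,0,0],[0,0,0,0]],
])

```text
time_s: 12.2
tcp_pos: [0.4803, -0.1055, 0.1525]
ee_rot: [[-0.331, -0.944, 0.001], [-0.944, 0.331, -0.0], [-0.0, -0.001, -1.0]]
wrist_force: [4.7, -2.8, -0.9]
gripper_width: 0.449
gripper_force: 2.1
```

Emit:
jog_arm([
  [[0,0.001,0,0],[0,0.001,0,0],[0,0,0,0]],
])

```text
time_s: 12.58
tcp_pos: [0.4798, -0.1051, 0.153]
ee_rot: [[-0.331, -0.944, 0.005], [-0.944, 0.331, -0.0], [-0.001, -0.005, -1.0]]
wrist_force: [5.8, -3.5, -1.0]
gripper_width: 0.45
gripper_force: 3.3
```

Emit:
jog_arm([
  [[0,0.001,0,0],[0,0.001,0,0],[0,0,0,0]],
])

```text
time_s: 12.95
tcp_pos: [0.4794, -0.1046, 0.1535]
ee_rot: [[-0.33, -0.944, 0.008], [-0.944, 0.33, -0.001], [-0.002, -0.008, -1.0]]
wrist_force: [9.1, -5.0, -2.4]
gripper_width: 0.452
gripper_force: 4.5
```

Emit:
jog_arm([
  [[0,0.0015,0,0],[0,0.0015,0,0],[0,0,0,0]],
])

```text
time_s: 13.32
tcp_pos: [0.4787, -0.1038, 0.1543]
ee_rot: [[-0.33, -0.944, 0.014], [-0.944, 0.33, -0.001], [-0.003, -0.013, -1.0]]
wrist_force: [13.4, -8.1, -3.3]
gripper_width: 0.453
gripper_force: 6.3
```

Run:
```python
from h import *
s=sense();print(s['time_s'],s['tcp_pos'],s['wrist_force'])
cv2.imwrite('pics/wrist2.png',cv2.resize(capture('wrist')[120:400,200:440,::-1],None,fx=2.1,fy=2.1))
```

```text
13.325 [ 0.47868526 -0.10378006  0.15433169] [13.39095684 -8.06717866 -3.34108514]
```

View pics/wrist2.png

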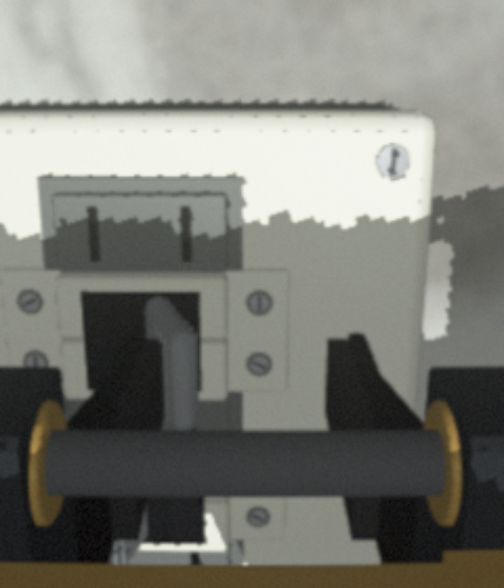

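The crop shows the right handle leaning to −x (tip at about (160,305) in the crop), against its stop at 15 N, so the breaker should be reset. Now back to ON with the front finger.

Emit:
jog_arm([
  [[0,-0.006,0,0],[0,-0.006,0,0],[0,-0.006,0,0],[0,-0.006,0,0],[0,-0.004,0,0],[0,-0.002,0,0],[0,0,0,0],[0,0,0,0]],
])

```text
time_s: 14.38
tcp_pos: [0.5014, -0.1132, 0.1522]
ee_rot: [[-0.332, -0.943, -0.0], [-0.943, 0.332, 0.0], [0.0, 0.0, -1.0]]
wrist_force: [0.0, -0.2, -0.0]
gripper_width: 0.445
gripper_force: 0.0
```

Emit:
jog_arm([
  [[0,-0.003,0,0],[0,-0.003,0,0],[0,0,0,0]],
])

```text
time_s: 14.75
tcp_pos: [0.5075, -0.1153, 0.1523]
ee_rot: [[-0.332, -0.943, 0.0], [-0.943, 0.332, -0.0], [-0.0, -0.0, -1.0]]
wrist_force: [-0.6, 0.1, -0.4]
gripper_width: 0.448
gripper_force: 0.0
```

Emit:
jog_arm([
  [[0,-0.003,0,0],[0,-0.003,0,0],[0,0,0,0]],
])

```text
time_s: 15.12
tcp_pos: [0.5132, -0.1173, 0.1522]
ee_rot: [[-0.332, -0.943, 0.0], [-0.943, 0.332, -0.0], [-0.0, -0.0, -1.0]]
wrist_force: [0.3, -0.1, 0.6]
gripper_width: 0.454
gripper_force: 0.0
```

Emit:
jog_arm([
  [[0,-0.002,0,0],[0,-0.002,0,0],[0,0,0,0]],
])

```text
time_s: 15.5
tcp_pos: [0.517, -0.1186, 0.1523]
ee_rot: [[-0.332, -0.943, 0.001], [-0.943, 0.332, -0.0], [-0.0, -0.0, -1.0]]
wrist_force: [-0.2, -0.0, -0.1]
gripper_width: 0.452
gripper_force: 0.0
```

Emit:
jog_arm([
  [[0,-0.002,0,0],[0,-0.002,0,0],[0,0,0,0]],
])

```text
time_s: 15.88
tcp_pos: [0.5207, -0.1199, 0.1523]
ee_rot: [[-0.332, -0.943, 0.001], [-0.943, 0.332, -0.0], [-0.0, -0.0, -1.0]]
wrist_force: [-0.2, 0.1, -0.0]
gripper_width: 0.446
gripper_force: 0.0
```

Emit:
jog_arm([
  [[0,-0.002,0,0],[0,-0.002,0,0],[0,0,0,0]],
])

```text
time_s: 16.25
tcp_pos: [0.5232, -0.121, 0.1521]
ee_rot: [[-0.332, -0.943, -0.003], [-0.943, 0.332, 0.0], [0.001, 0.003, -1.0]]
wrist_force: [-3.9, 2.5, 4.2]
gripper_width: 0.45
gripper_force: 2.6
```

Emit:
jog_arm([
  [[0,-0.002,0,0],[0,-0.002,0,0],[0,0,0,0]],
])

```text
time_s: 16.62
tcp_pos: [0.5248, -0.1216, 0.1519]
ee_rot: [[-0.333, -0.943, -0.008], [-0.943, 0.333, 0.002], [0.001, 0.008, -1.0]]
wrist_force: [-8.7, 7.0, 8.5]
gripper_width: 0.449
gripper_force: 6.0
```

Emit:
jog_arm([
  [[0,-0.002,0,0],[0,-0.002,0,0],[0,0,0,0]],
])

```text
time_s: 17.0
tcp_pos: [0.5301, -0.1233, 0.1519]
ee_rot: [[-0.332, -0.943, -0.004], [-0.943, 0.332, 0.001], [0.001, 0.004, -1.0]]
wrist_force: [-6.0, 4.1, 5.1]
gripper_width: 0.449
gripper_force: 4.1
```

Emit:
jog_arm([
  [[0,-0.002,0,0],[0,-0.001,0,0],[0,0,0,0]],
])

```text
time_s: 17.38
tcp_pos: [0.5307, -0.1237, 0.1517]
ee_rot: [[-0.333, -0.943, -0.01], [-0.943, 0.333, 0.002], [0.001, 0.01, -1.0]]
wrist_force: [-10.9, 8.9, 9.2]
gripper_width: 0.451
gripper_force: 7.8
```

It snapped in: the force fell, the arm jumped 6 mm, and it is now at the ON stop. I check with a light push towards OFF, which should hold firm.

Emit:
jog_arm([
  [[0,0.006,0,0],[0,0.006,0,0],[0,0.006,0,0],[0,0.006,0,0],[0,0.006,0,0],[0,0.003,0,0],[0,0,0,0],[0,0,0,0]],
])

```text
time_s: 18.38
tcp_pos: [0.5037, -0.1139, 0.1523]
ee_rot: [[-0.331, -0.943, 0.0], [-0.943, 0.331, -0.0], [-0.0, -0.0, -1.0]]
wrist_force: [0.1, -0.3, -0.5]
gripper_width: 0.447
gripper_force: 0.0
```

Emit:
jog_arm([
  [[0,0.001,0,0],[0,0,0,0]],
])

```text
time_s: 18.62
tcp_pos: [0.5025, -0.1136, 0.1522]
ee_rot: [[-0.332, -0.943, -0.0], [-0.943, 0.332, -0.0], [0.0, 0.0, -1.0]]
wrist_force: [0.2, 0.6, -0.5]
gripper_width: 0.447
gripper_force: 0.0
```

Emit:
jog_arm([
  [[0,0.001,0,0],[0,0,0,0]],
])

```text
time_s: 18.88
tcp_pos: [0.5017, -0.1133, 0.1523]
ee_rot: [[-0.332, -0.943, 0.0], [-0.943, 0.332, -0.0], [-0.0, -0.0, -1.0]]
wrist_force: [0.6, -0.1, -0.3]
gripper_width: 0.449
gripper_force: 0.3
```

Emit:
jog_arm([
  [[0,0.001,0,0],[0,0,0,0]],
])

```text
time_s: 19.12
tcp_pos: [0.5011, -0.113, 0.1526]
ee_rot: [[-0.331, -0.943, 0.001], [-0.943, 0.331, -0.0], [-0.0, -0.001, -1.0]]
wrist_force: [1.1, -0.9, 0.8]
gripper_width: 0.449
gripper_force: 0.9
```

Emit:
jog_arm([
  [[0,0.001,0,0],[0,0,0,0]],
])

```text
time_s: 19.38
tcp_pos: [0.5005, -0.1127, 0.1527]
ee_rot: [[-0.331, -0.944, 0.002], [-0.944, 0.331, -0.0], [-0.0, -0.002, -1.0]]
wrist_force: [3.4, -2.8, 1.2]
gripper_width: 0.449
gripper_force: 1.9
```

It now holds firm (4 N, where it was loose before), so the breaker is set. Back off and lift clear.

Emit:
jog_arm([
  [[0,-0.006,0,0],[0,-0.006,0,0],[0,-0.001,0,0],[0,0,0,0],[0,0,-0.03,0],[0,0,-0.05,0],[0,0,-0.05,0],[0,0,-0.02,0],[0,0,0,0],[0,0,0,0],[0,0,0,0],[0,0,0,0]],
])

```text
time_s: 20.88
tcp_pos: [0.5117, -0.1169, 0.3012]
ee_rot: [[-0.332, -0.943, -0.002], [-0.943, 0.332, -0.0], [0.001, 0.002, -1.0]]
wrist_force: [0.9, -0.6, -0.1]
gripper_width: 0.449
gripper_force: 0.0
```

Run:
```python
from h import *
s=sense();print(s['time_s'],s['tcp_pos'],s['wrist_force'])
w=capture('wrist')[:,:,::-1]; c=capture('scene')[150:390,180:540,::-1]
cv2.imwrite('pics/end.png',np.hstack([cv2.resize(w[100:420,180:460],(420,480)),cv2.resize(c,(370,480*370//720*2))[:480] if 0 else cv2.copyMakeBorder(cv2.resize(c,(375,250)),0,230,0,0,cv2.BORDER_CONSTANT)]))
```

```text
20.875 [ 0.51171593 -0.11685666  0.30117578] [ 0.85811023 -0.55777033 -0.05939437]
```

View pics/end.png

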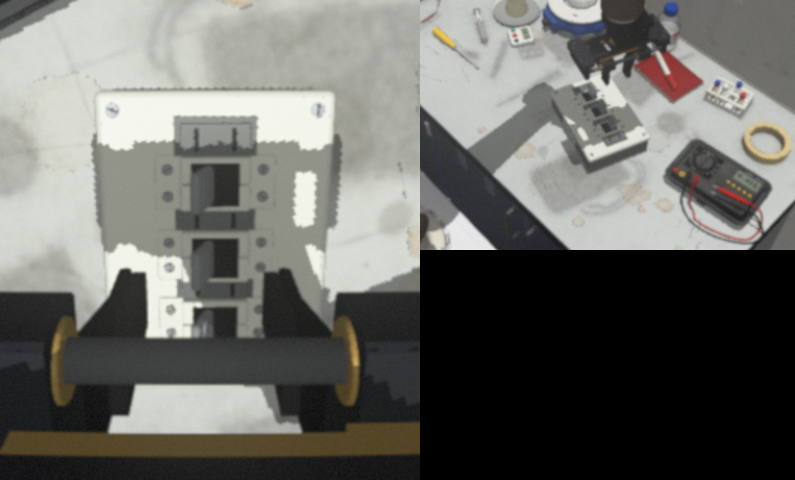

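The picture shows all three handles at (203,185), (205,258) and (205,322), leaning to the rear (ON), the gripper clear above the box, and the bystanders in place.

```bash
python3 -c "from station import finish_job; print(finish_job())"
```

```text
the job is handed in; nothing more can be done
None
```

The right breaker was the tripped one; I pushed its handle fully to OFF, then back until it snapped in at ON, where it now holds firm. The middle one tested healthy and the left was never touched, the arm is clear of everything, and the job is handed in.

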